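# Pin the angle plate, then hold a weld-on lug flush for tacking

## Robot

A 6-joint arm with a two-finger parallel gripper is mounted at the origin on the work surface. World frame = base frame: x ahead of the robot, y to its left, z up, the work surface at z = 0. Lengths are in m, angles in rad, forces in N, time in s.
With the tool pointing down it reaches from about 0.425 to 1.125 m from the base axis. Payload 14.9 kg.
Tool frame: the origin (TCP) lies at the very end of the fingers, on their centre line; the grasp point (between the pads) lies 19 mm behind it; z points along the fingers, y is the direction in which the jaws open and shut (so a half turn about z gives the same grasp; the last joint's range is limited). The gripper opens to 91 mm and grips with 3 to 60 N. Pads are 32 mm wide; open, the fingers measure 118 mm over their backs; the gripper's body (76 mm by 178 mm) begins 60 mm behind the grasp point.
Start: joints at [-1.354, 0.379, 1.734, -0, 1.028, -0.033], TCP at [0.173, -0.678, 0.214] pointing down, gripper open.
Joint ranges: [-2.77, 2.77], [-0.74, 2.19], [0, 2.66], [-1.06, 4.2], [0.31, 2.87], [-3.08, 3.08]. Speed limits (rad/s): [1.89, 1.89, 2.39, 3.14, 3.14, 3.14].

## Interface

Orientations are given as a unit quaternion [x, y, z, w].
In Python, from cell import robot, read_camera, camera_model gives the robot as it stands.
- The arm moves only by the shell command python3 -m jog 'ROWS'. ROWS is JSON, a list of rows, each a list of 7 numbers: the shift along the world's x, y, z in m, then the turn, a rotation vector about the world's x, y, z in rad, then the closure, from 0 (fully open) to 1 (shut). In form: [[tx, ty, tz, ax, ay, az, fingers], ...]. A call has 1 to 12 rows; each row is the pose to reach, as a shift and turn from the pose commanded when the call began; what a row does not reach only later rows make up. A row lasts 1/12 s, in which the tool goes at most 41.7 mm and 7.16 degrees, less where a joint would pass 70% of its speed; a pose out of reach is approached as far as the arm can. A call with a gripper value outside its range is refused whole. The fingers move at their own pace and stop on an object; the grip force is fixed at half the most. Time passes only in rows, so rows that repeat a pose let the fingers close. It gives the time, the measured TCP pose, the force and the opening at its end, in the units of the state.
- robot.read_state(): the state, without advancing time (a new reading comes with each control period).
- read_camera(name): name is "side" or "top" or "wrist"; returns the picture (420x560x3 uint8, blue, green, red); there is no depth.
- camera_model(name): a dict with "fov_y" (degrees; the focal length in pixels is half the picture's height over the tangent of half this angle, whatever the lens; pixels are square), "cx", "cy" (the principal point, pixels), "origin" and "orientation" of the camera in the world. Camera axes: x right, y down, z forward; pixel columns grow to the right and rows downward; lengths in m; the calibration is good to about 2 mm. A picture is of the moment at which its call begins: read the wrist's pose just before it. camera_model takes no time and is no camera call; for the wrist camera it gives the pose at the moment of the call.
- robot.close_job(): hands the job in, once; it reports no verdict.
The state is a dict: "time_s": time; "q": joint angles; "qd": joint speeds; "joint_torque": joint torques, N m; "tool_pos": TCP position; "ee_rot": TCP orientation; "force": force on the tool from outside, world axes, zero at the start; "moment": the same for the moment, N m; "opening": opening from 0.0 (shut) to 1.0 (fully open).
Only numpy, scipy, OpenCV 4.12 (cv2) and the standard library are available. Lean on these libraries where they do the work, as an engineer would, in place of code of your own. Each camera call takes 0.05 s, during which the arm holds its last target. There are 200 camera calls.

## Task

Drop the loose lock pin all the way down through the swivel's tongue and the base beneath it to lock the angle plate, and let go of it. Then take the lug by its upright eye, tilt it to the slope of the work plate and set its foot flush inside the chalked outline, the eye running up and down the slope. Finish while still gripping the lug and pressing it on with firm hand pressure, as for tack welding, without shifting the plate's tilt or disturbing the other tools.

Things in the scene. Friction and masses are not known exactly. Their poses are not given: they have to be found in the camera images.
- lock_pin: Loose steel lock pin, upright, 160 g. Origin at its tip, z up the pin. Shank 12 mm diameter from z 0 to 31 mm, tip tapered to 7 mm over the first 6 mm; then a round grip knob, 24 mm diameter, z 31 to 71 mm, its underside the shoulder. It starts standing in a 13.5 mm hole of the wooden block, shoulder on the block's top, 40 mm above the bench.
- pin_block: Fixed wooden block that keeps the pin, 150 x 46 x 40 mm, origin under its hole row, x along its length from -75 to +75 mm, top at z 40 mm. The pin's hole is at x -50 mm; at x +33 and +58 mm a centre punch and a scriber stand up 45 mm above the block.
- lug_hole (a point): Centre of the upper mouth of the vertical 13.5 mm pin hole in the swivel's 12 mm thick tongue, 125 mm in front of the swivel axis, 34 mm above the bench; x points to the swivel axis. The swivel turns easily until pinned; at the start the two holes are in line within about 1.5 mm. The tilting table's low edge begins 40 mm behind the hole's axis, there up to 75 mm above the bench.
- index_hole (a point): Centre of the upper mouth of the 13.5 mm hole in the fixed base right under the tongue, 22 mm above the bench and 22 mm deep. With the pin home the tip is 19 mm below this point and the shoulder rests on the tongue.
- angle_base: Fixed grey cast base of the swivelling angle plate, round, 200 mm diameter, 22 mm high, with a tongue to its -x side and bolted ears at its +-y sides (to 130 mm). Origin under the swivel axis.
- swivel (a joint): Turn of the swivel on its base about the vertical, rad, 0 with the holes in line, counter-clockwise from above positive.
- tilt (a joint): Slope of the tilting table and work plate from level, rad, set differently each time between about 0.2 and 0.5; the low edge is on the swivel's -x side, the face looks up and towards -x. Its top edge stands up to 155 mm above the bench. Held by clamp friction of 6 N m about the hinge: it slips if the plate's middle is pressed with more than some 50 N.
- work_plate: Dark steel work plate 130 (x, up the slope) x 100 (y) x 8 mm clamped on the tilting table. Origin at the centre of its underside, z its normal. Two strap clamps 18 mm wide lie over its upper edge (x from +52 mm, y +-34 mm), 13 mm proud of its face; a toe bar level with the face lies along its lower edge.
- outline (a point): Centre of the chalked outline (84 x 64 mm) on the work plate's top face, which is the middle of that face; x points up the slope, y is level, z is the face's normal.
- lug: Loose steel weld-on lug, about 450 g: flat foot 80 (x) x 60 (y) x 8 mm, on its middle an upright eye 10 mm thick (y), 48 mm wide (x), z 8 to 60 mm, with round top and a 17 mm hole centred at z 36 mm. Origin at the centre of the foot's underside, z up. Starts lying on its foot on the bench. Either way round on the plate is right.
- screwdriver: Bystander: screwdriver lying on the bench, beyond and right of the lug.
- hammer: Bystander: hammer lying on the bench, beyond the pin block.
- pliers: Bystander: pliers lying on the bench near the robot, on the right.
Not all that is in view belongs to the job. Of the things that look like the lug, the smaller one is meant. Several things have the shape of the lock_pin; the one meant has the colours described above.

How it is judged:
On the way:
1. the lock pin is fully down through tongue and base, let go, before the lug is brought to the work plate (z of lock_pin in the frame of index_hole below -0.016 m and horizontal distance between lock_pin and index_hole below 0.004 m and horizontal distance between lock_pin and lug_hole below 0.004 m and contact force between the fingers and lock_pin below 0.3 N and contact force between lug and work_plate below 0.3 N), for 0.3 s.
At the end, for the whole second after the job is handed in: Pin home through both holes (tip 16 mm or more below the base hole's mouth, within 4 mm of both axes), untouched; lug foot flush on the plate (2 degrees, 2 mm), within 8 mm of the outline's centre each way and 0.12 rad of the slope line, at rest, gripped and pressed on with over 7 N (z of lock_pin in the frame of index_hole below -0.016 m and horizontal distance between lock_pin and index_hole below 0.004 m and horizontal distance between lock_pin and lug_hole below 0.004 m and contact force between the arm and lock_pin below 0.3 N and angle between the z axis of lug and the z axis of outline, either way round below 0.035 rad and angle between the x axis of lug and the x axis of outline, either way round below 0.12 rad and z of lug in the frame of outline between -0.003 and 0.002 m and x of lug in the frame of outline between -0.008 and 0.008 m and y of lug in the frame of outline between -0.008 and 0.008 m and contact force between lug and work_plate above 7 N and contact force between the fingers and lug above 5 N and linear speed of lug below 0.01 m/s); the arm keeps its last pose, push and grip.
It fails at once if the tilt of the work plate was shifted (its centre moved more than 6 mm) (distance of outline from where it was at the start of the episode above 0.006 m).
It fails at once if the screwdriver was disturbed (distance of screwdriver from where it was at the start of the episode above 0.02 m).
It fails at once if the hammer was disturbed (distance of hammer from where it was at the start of the episode above 0.02 m).
It fails at once if the pliers were disturbed (distance of pliers from where it was at the start of the episode above 0.02 m).
It also fails if it takes over 62 s, if anything falls off the work surface, if the arm or the gripper's body presses on something with over 40 N, if the wrist force passes 120 N, or if a joint passes its speed limit or range.

## Working session

There is one attempt and no reset: what is moved stays moved. The work goes in short steps, Python scripts to look and compute and a shell command to move; the robot and the scene stay as the last step left them, time stands still between calls to the robot, and variables do not carry over. Pictures are saved under pics/ and viewed, about 8 in all and at most 12, crops included, and the job is handed in when it is done.

```bash
mkdir -p pics; ls; cat > h.py <<'E'
import numpy as np, cv2
from cell import robot, read_camera, camera_model
from scipy.spatial.transform import Rotation as R
def cam(n):
    m=camera_model(n); f=210/np.tan(np.radians(m['fov_y'])/2)
    o=m['orientation']; o=np.array(o)
    Rm=R.from_quat(o).as_matrix() if o.size==4 else o.reshape(3,3)
    return f,m['cx'],m['cy'],np.array(m['origin']),Rm
def ray(c,u,v):
    f,cx,cy,o,Rm=c; d=Rm@np.array([(u-cx)/f,(v-cy)/f,1]); return o,d/np.linalg.norm(d)
def onz(c,u,v,z):
    o,d=ray(c,u,v); return o+d*(z-o[2])/d[2]
def proj(c,p):
    f,cx,cy,o,Rm=c; q=Rm.T@(np.array(p)-o); return np.array([cx+f*q[0]/q[2],cy+f*q[1]/q[2]])
def tri(c1,p1,c2,p2):
    o1,d1=ray(c1,*p1);o2,d2=ray(c2,*p2)
    s=np.linalg.lstsq(np.c_[d1,-d2],o2-o1,rcond=None)[0]
    a=o1+s[0]*d1;b=o2+s[1]*d2; return (a+b)/2,np.linalg.norm(a-b)
E
python3 - <<'E'
from h import *
s=robot.read_state(); print(s['time_s'],s['tool_pos'],s['ee_rot'],s['force'])
ims={}
for n in ('top','side'):
    print(n,camera_model(n)); im=read_camera(n); cv2.imwrite(f'pics/{n}0.png',im)
    cv2.imwrite(f'pics/{n}0b.png',cv2.resize(im,(800,600)))
print('wrist',camera_model('wrist'))
E
```

```text
pics
0.0 [ 0.1729672  -0.67788334  0.21330311] [ 9.92207956e-01  1.24591678e-01 -4.48962636e-05 -5.32796326e-04] [-0.82666923 -0.2754566  -0.17471829]
top {'fov_y': 50.01209289847351, 'cx': 283.2993234630755, 'cy': 211.08944852399821, 'origin': array([ 0.33976613, -0.06034173,  1.14363052]), 'orientation': array([ 0.71364027, -0.69246387,  0.07520577, -0.07453488])}
side {'fov_y': 44.41934380007353, 'cx': 279.1715840019037, 'cy': 211.20503335918804, 'origin': array([-0.07236313,  0.62201011,  0.83455846]), 'orientation': array([-0.32085179,  0.84596776, -0.39847831,  0.15035863])}
wrist {'fov_y': 59.64421684405916, 'cx': 279.7930139610417, 'cy': 212.66400238349593, 'origin': array([ 0.24697339, -0.65937166,  0.38468709]), 'orientation': array([ 0.7821887 , -0.60812867, -0.08336915,  0.10681732])}
```

View pics/top0b.png

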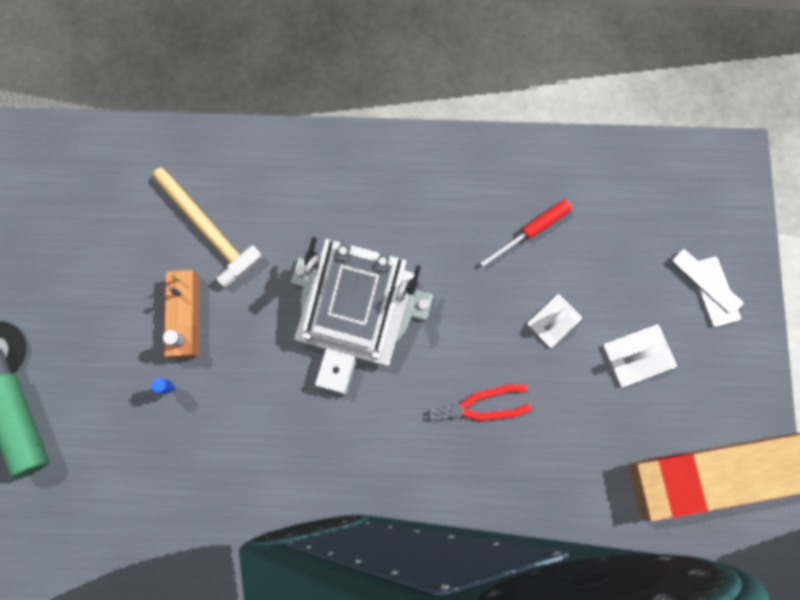

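View pics/side0b.png

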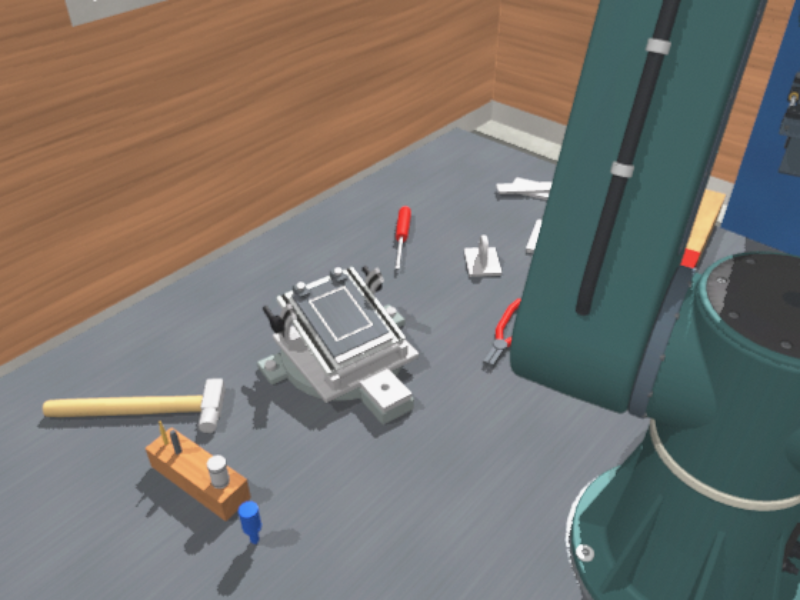

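The top view shows two pin shapes (800-px scale): the steel one in the orange block at (172,338), and a blue one at (163,386). Steel in the block fits the description. There are two lugs, at (555,321) and (640,355); the smaller is the one at (555,321). I'll confirm both in an enlarged crop.

```bash
python3 - <<'E'
from h import *
t=cv2.imread('pics/top0.png'); s=cv2.imread('pics/side0.png')
def crop(im,x,y,w,h,k): return cv2.resize(im[y:y+h,x:x+w],(w*k,h*k),interpolation=cv2.INTER_CUBIC)
a=crop(t,100,185,80,60,5); b=crop(t,200,160,100,75,4); c=crop(t,360,200,120,75,4)[:, :400]; d=crop(s,180,180,120,120,3)[:300]
d=cv2.copyMakeBorder(d,0,0,0,40,0)
cv2.imwrite('pics/m1.png',np.vstack([np.hstack([a,b]),np.hstack([c,d])]))
E
```

```text
(no output)
```

View pics/m1.png

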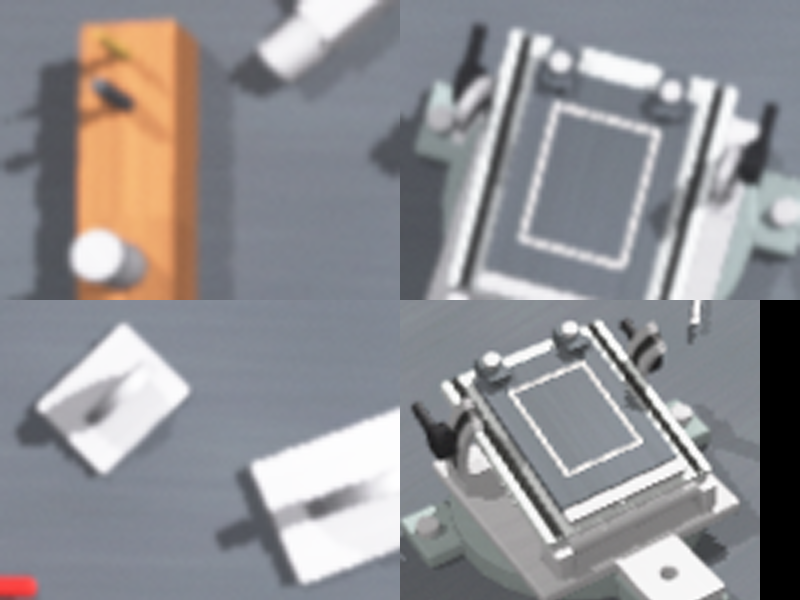

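Confirmed: the steel pin is at (119.6,236) in the native top image and the smaller lug is centred near (389,225). The outline corners are visible in both views. Next I measure.

```bash
python3 - <<'E'
from h import *
t=cv2.imread('pics/top0.png'); s=cv2.imread('pics/side0.png'); T=cam('top'); S=cam('side')
def cen(im,box,f):
    x,y,w,h=box; g=im[y:y+h,x:x+w].astype(int); m=f(g).astype(np.uint8)
    n,l,st,c=cv2.connectedComponentsWithStats(m); i=1+np.argmax(st[1:,4]); return c[i]+[x,y],st[i,4],st[i,2:4]
# knob top
k,a,_=cen(t,(108,222,26,26),lambda g:g.min(2)>200); print('knob px',k,a,_)
print('knob@.08',onz(T,*k,.08))
ks,a,_=cen(s,(140,315,25,16),lambda g:g.min(2)>190); print('side knob',ks,a,_, 'proj',proj(S,onz(T,*k,.08)))
print('tri',tri(T,k,S,ks))
h,a,_=cen(t,(228,252,15,14),lambda g:g.max(2)<150); print('hole',h,a,_,onz(T,*h,.034))
hs,a,_=cen(s,(262,264,16,14),lambda g:g.max(2)<150); print('hole s',hs,a,_,onz(S,*hs,.034),tri(T,h,S,hs))
tc=np.array([[238.75,186.25],[264.5,192.5],[255.75,226.75],[230,220]]);sc=np.array([[217.3,211.3],[241,201.3],[260.3,227],[236.7,237.7]])
P=[]
for a,b in zip(tc,sc):
    p,e=tri(T,a,S,b);P.append(p);print(p,e)
P=np.array(P);c=P.mean(0);x=(P[0]+P[1]-P[2]-P[3])/2;y=(P[0]+P[3]-P[1]-P[2])/2;n=np.cross(x,y);n/=np.linalg.norm(n)
print('outline',c,np.linalg.norm(x),np.linalg.norm(y),'yaw',np.arctan2(x[1],x[0]),'yaw from y',np.arctan2(-y[0],y[1]),'tilt',np.arcsin(x[2]/np.linalg.norm(x)),n)
# lug
x0,y0=362,198; m=(t[y0:y0+50,x0:x0+52].min(2)>120).astype(np.uint8)
m=cv2.morphologyEx(m,cv2.MORPH_CLOSE,np.ones((9,9)));cs=max(cv2.findContours(m,0,2)[0],key=cv2.contourArea)
r=cv2.minAreaRect(cs.astype(np.float32)+np.float32([x0,y0])); B=cv2.boxPoints(r); print(B)
for C in (B,np.array([[390.75,205.75],[407.5,222.5],[386.75,243.5],[369.25,227]])):
    W=np.array([onz(T,*p,.006) for p in C]);print('lug',W.mean(0),[(np.linalg.norm(W[i]-W[i-1]).round(4),np.arctan2(*(W[i]-W[i-1])[1::-1]).round(3)) for i in range(4)])
E
```

```text
knob px [118.97297297 235.40540541] 74 [ 9 10]
knob@.08 [0.49758477 0.33209872 0.08      ]
side knob [150.8952381 323.4      ] 105 [13 10] proj [150.07301626 321.99394204]
tri (array([0.49718591, 0.33243873, 0.07701332]), np.float64(0.0021421520340569587))
hole [234.61538462 258.38461538] 13 [4 4] [0.45593977 0.05856495 0.034     ]
hole s [268.63636364 270.90909091] 11 [4 3] [0.45238507 0.06147264 0.034     ] (array([0.45586803, 0.0586706 , 0.02958018]), np.float64(0.001284009892942557))
[0.62047889 0.04945088 0.10057315] 0.0037583005668572443
[ 0.60739588 -0.01265305  0.09908552] 0.003526447837389078
[0.52793885 0.00657704 0.07917313] 0.0015681004097170901
[0.5412735  0.06832306 0.08151869] 0.003537087333303519
outline [0.57427178 0.02792448 0.09008762] 0.08388080789345785 0.06334705260958384 yaw -0.23568377142628266 yaw from y -0.21015425977086566 tilt 0.2344160376310953 [-0.23396939  0.01982155  0.97204189]
[[362. 198.]
 [413. 198.]
 [413. 247.]
 [362. 247.]]
lug [ 0.56372826 -0.32668084  0.006     ] [(np.float64(0.1284), np.float64(-0.007)), (np.float64(0.1329), np.float64(-1.54)), (np.float64(0.1286), np.float64(3.111)), (np.float64(0.1298), np.float64(1.601))]
lug [ 0.55756243 -0.32933277  0.006     ] [(np.float64(0.0807), np.float64(-0.774)), (np.float64(0.0602), np.float64(-2.365)), (np.float64(0.0782), np.float64(2.371)), (np.float64(0.0605), np.float64(0.818))]
```

Measurements agree with the given sizes: outline 84x63 mm, tilt about 0.234 rad, plate yaw about -0.22, lug foot 80x60 mm, and hole to axis consistent. Now I move towards the pin.

```bash
python3 -m jog '[[0.2,0.2,0.037,0,0,-0.2,0],[0.42,0.42,0.037,0,0,-0.47,0],[0.42,0.42,0.037,0,0,-0.47,0],[0.42,0.42,0.037,0,0,-0.47,0],[0.42,0.42,0.037,0,0,-0.47,0],[0.42,0.42,0.037,0,0,-0.47,0],[0.42,0.42,0.037,0,0,-0.47,0],[0.42,0.42,0.037,0,0,-0.47,0],[0.42,0.42,0.037,0,0,-0.47,0],[0.42,0.42,0.037,0,0,-0.47,0],[0.42,0.42,0.037,0,0,-0.47,0],[0.42,0.42,0.037,0,0,-0.47,0]]'
```

```text
time_s: 1.1
tool_pos: [0.5268, -0.3237, 0.2455]
ee_rot: [0.994, -0.11, -0.0, -0.0]
force: [-0.2, -1.2, 0.2]
opening: 1.0
```

```bash
cat > snap.py <<'E'
import sys,pickle
from h import *
c=cam('wrist'); s=robot.read_state(); im=read_camera('wrist'); n=sys.argv[1]
cv2.imwrite(f'pics/{n}.png',im); pickle.dump((c,s),open(f'pics/{n}.pkl','wb')); print(s['tool_pos'],c[3])
E
python3 snap.py w1; python3 -m jog '[[-0.035,0.37,0,0,0,0,0],[-0.035,0.37,0,0,0,0,0],[-0.035,0.37,0,0,0,0,0],[-0.035,0.37,0,0,0,0,0],[-0.035,0.37,0,0,0,0,0],[-0.035,0.37,0,0,0,0,0],[-0.035,0.37,0,0,0,0,0],[-0.035,0.37,0,0,0,0,0],[-0.035,0.37,0,0,0,0,0],[-0.035,0.37,0,0,0,0,0],[-0.035,0.37,0,0,0,0,0],[-0.035,0.37,0,0,0,0,0]]'; python3 snap.py w2
```

```text
[ 0.5268129  -0.32367669  0.24549712] [ 0.60136923 -0.34043564  0.41681863]
time_s: 2.15
tool_pos: [0.4907, 0.0443, 0.2454]
ee_rot: [0.994, -0.11, -0.0, 0.0]
force: [0.4, -0.4, 0.1]
opening: 1.002
[0.49073684 0.04432479 0.24536944] [0.56530339 0.02765303 0.41670357]
```

```bash
python3 -m jog '[[-0.08,0.2,-0.02,0,0,0,0],[-0.08,0.285,-0.05,0,0,0,0],[-0.08,0.285,-0.05,0,0,0,0],[-0.08,0.285,-0.05,0,0,0,0],[-0.08,0.285,-0.05,0,0,0,0],[-0.08,0.285,-0.05,0,0,0,0],[-0.08,0.285,-0.05,0,0,0,0],[-0.08,0.285,-0.05,0,0,0,0],[-0.08,0.285,-0.05,0,0,0,0],[-0.08,0.285,-0.05,0,0,0,0],[-0.08,0.285,-0.05,0,0,0,0]]'; python3 snap.py w3
python3 - <<'E'
import cv2,numpy as np
ims=[cv2.imread(f'pics/w{i}.png') for i in (1,2,3)]
z=np.zeros_like(ims[0])
cv2.imwrite('pics/m2.png',cv2.resize(np.vstack([np.hstack(ims[:2]),np.hstack([ims[2],z])]),(800,600)))
E
```

```text
time_s: 3.12
tool_pos: [0.4116, 0.328, 0.1956]
ee_rot: [0.994, -0.111, 0.0, 0.0]
force: [-0.4, 0.2, -0.8]
opening: 1.001
[0.41158193 0.32801556 0.19555875] [0.4860511  0.31117643 0.36690934]
```

View pics/m2.png

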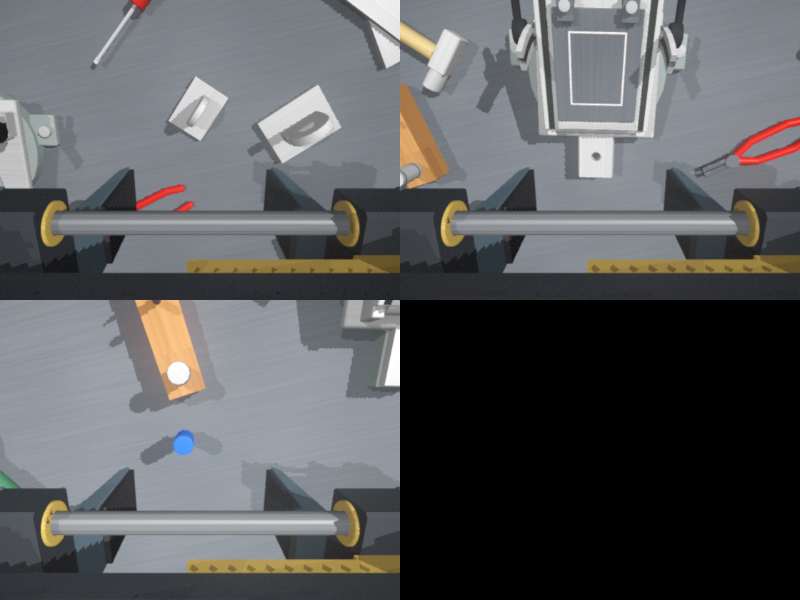

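The wrist views show the steel knob on the block (w3, native about (249,102)), the tongue hole (w2, about (274,219)), the outline (w2, about 238..315 x 44..148), and the small lug (w1, about (276,152)). I refine these with masks.

```bash
python3 - <<'E'
from h import *
import pickle
L=lambda n:(cv2.imread(f'pics/{n}.png'),*pickle.load(open(f'pics/{n}.pkl','rb')))
def cen(im,box,f):
    x,y,w,h=box; g=im[y:y+h,x:x+w].astype(int); m=f(g).astype(np.uint8)
    n,l,st,c=cv2.connectedComponentsWithStats(m); i=1+np.argmax(st[1:,4]); return c[i]+[x,y],st[i,4],st[i,2:4]
T=cam('top')
im,c,s=L('w3'); k,a,b=cen(im,(225,78,50,50),lambda g:g.min(2)>200); p=onz(c,*k,.08); print('knob',k,a,b,p,'dTCP',p-s['tool_pos'],'tri',tri(c,k,T,(118.97,235.4)))
im,c,s=L('w2'); k,a,b=cen(im,(262,205,26,28),lambda g:g.max(2)<130); p=onz(c,*k,.034); print('hole',k,a,b,p,'tri',tri(c,k,T,(234.6,258.4)))
g=im[35:160,225:330]; m=(g.min(2)>150).astype(np.uint8); n,l,st,_=cv2.connectedComponentsWithStats(m); print(st[1:])
m=np.zeros_like(m)
for i in range(1,n):
    if st[i,2]>70 and st[i,3]>85: m|=(l==i).astype(np.uint8)
q=cv2.findContours(m,0,2)[0]; q=max(q,key=cv2.contourArea); ap=cv2.approxPolyDP(q,6,True)[:,0]+[225,35]; print('poly',ap.tolist())
im,c,s=L('w1'); g=im[95:210,222:332]; m=(g.min(2)>150).astype(np.uint8); m=cv2.morphologyEx(m,cv2.MORPH_CLOSE,np.ones((15,15)))
q=max(cv2.findContours(m,0,2)[0],key=cv2.contourArea); print('lug',(cv2.approxPolyDP(q,6,True)[:,0]+[222,95]).tolist())
B=cv2.boxPoints(cv2.minAreaRect(q))+[222,95]; W=np.array([onz(c,*p,.008) for p in B]);print(B.tolist(),W.mean(0),[(np.linalg.norm(W[i]-W[i-1]).round(4),np.arctan2(*(W[i]-W[i-1])[1::-1]).round(3)) for i in range(4)])
E
```

```text
knob [249.24234694 101.62755102] 784 [32 32] [0.49740671 0.3320698  0.08      ] dTCP [ 0.08582478  0.00405424 -0.11555875] tri (array([0.49747217, 0.33201803, 0.08031829]), np.float64(0.000166236919166262))
hole [274.38709677 217.59677419] 62 [10  9] [0.45700581 0.0579109  0.034     ] tri (array([0.456206  , 0.05850597, 0.03130866]), np.float64(0.0007643436795536732))
[[  10    8   84  106 1411]
 [ 104  116    1    9    9]]
poly [[235, 43], [238, 145], [310, 148], [318, 46]]
lug [[273, 107], [236, 169], [281, 196], [319, 137]]
[[233.99411582946777, 167.72352600097656], [273.3176498413086, 105.92940998077393], [320.55294036865234, 135.9882354736328], [281.22940826416016, 197.7823486328125]] [ 0.55806643 -0.32753936  0.008     ] [(np.float64(0.0632), np.float64(0.772)), (np.float64(0.0799), np.float64(-0.81)), (np.float64(0.0605), np.float64(-2.342)), (np.float64(0.0817), np.float64(2.366))]
```

Two views agree on the knob at (0.497,0.332). Now the grasp.

```bash
python3 -m jog '[[0.086,0.004,-0.02,0,0,0,0],[0.086,0.004,-0.02,0,0,0,0],[0.086,0.004,-0.02,0,0,0,0],[0.086,0.004,-0.06,0,0,0,0],[0.086,0.004,-0.1,0,0,0,0],[0.086,0.004,-0.13,0,0,0,0],[0.086,0.004,-0.15,0,0,0,0],[0.086,0.004,-0.15,0,0,0,0],[0.086,0.004,-0.15,0,0,0,1],[0.086,0.004,-0.15,0,0,0,1],[0.086,0.004,-0.15,0,0,0,1],[0.086,0.004,-0.15,0,0,0,1]]'
python3 -m jog '[[0,0,0,0,0,0,1],[0,0,0,0,0,0,1],[0,0,0,0,0,0,1],[0,0,0,0,0,0,1],[0,0,0,0,0,0,1]]'
```

```text
time_s: 4.17
tool_pos: [0.4978, 0.3339, 0.0472]
ee_rot: [0.994, -0.11, 0.001, -0.001]
force: [0.1, -0.0, 0.3]
opening: 0.737
time_s: 4.58
tool_pos: [0.4968, 0.3335, 0.0455]
ee_rot: [0.994, -0.11, 0.0, -0.0]
force: [0.5, -0.8, 0.6]
opening: 0.369
```

```bash
python3 -m jog '[[0,0,0,0,0,0,1],[0,0,0,0,0,0,1],[0,0,0,0,0,0,1],[0,0,0,0,0,0,1],[0,0,0,0,0,0,1]]' && python3 -m jog '[[0,0,0.02,0,0,0,1],[0,0,0.05,0,0,0,1],[0,0,0.08,0,0,0,1],[0,0,0.12,0,0,0,1],[0,0,0.15,0,0,0,1],[0,0,0.15,0,0,0,1]]'
```

```text
time_s: 5.0
tool_pos: [0.4967, 0.3334, 0.0454]
ee_rot: [0.994, -0.11, -0.0, 0.0]
force: [-0.7, -1.8, 1.6]
opening: 0.259
time_s: 5.5
tool_pos: [0.4994, 0.3352, 0.2017]
ee_rot: [0.994, -0.11, 0.003, -0.003]
force: [1.2, 0.9, 0.5]
opening: 0.256
```

```bash
python3 -m jog '[[-0.043,-0.276,0,0,0,0,1],[-0.043,-0.276,0,0,0,0,1],[-0.043,-0.276,0,0,0,0,1],[-0.043,-0.276,0,0,0,0,1],[-0.043,-0.276,0,0,0,0,1],[-0.043,-0.276,0,0,0,0,1],[-0.043,-0.276,-0.05,0,0,0,1],[-0.043,-0.276,-0.08,0,0,0,1],[-0.043,-0.276,-0.1,0,0,0,1],[-0.043,-0.276,-0.115,0,0,0,1],[-0.043,-0.276,-0.115,0,0,0,1],[-0.043,-0.276,-0.115,0,0,0,1]]'
python3 - <<'E'
from h import *
T=cam('top');S=cam('side');print(robot.read_state()['tool_pos'])
t=read_camera('top');s=read_camera('side')
k=6;cv2.imwrite('pics/m3.png',np.hstack([cv2.resize(t[225:290,205:270],None,fx=k,fy=k,interpolation=2),cv2.resize(s[215:280,235:300],None,fx=k,fy=k,interpolation=2)]))
E
```

```text
time_s: 6.5
tool_pos: [0.4532, 0.0575, 0.0799]
ee_rot: [0.994, -0.11, -0.001, 0.0]
force: [0.0, -0.6, -2.1]
opening: 0.252
[0.45319015 0.05745554 0.07987533]
```

View pics/m3.png

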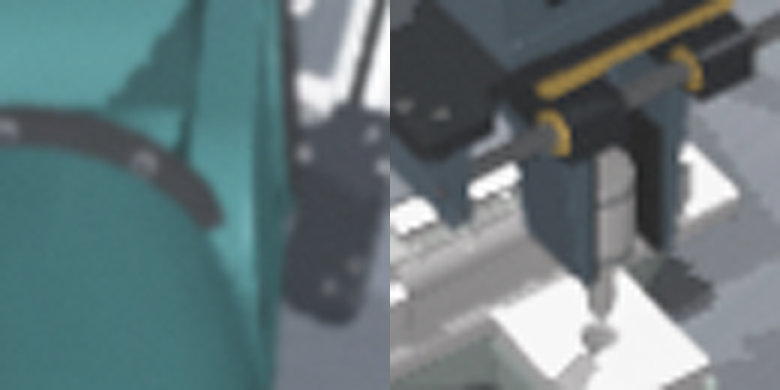

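The side view shows the tip directly above the hole. Small correction, then down in stages.

```bash
python3 -m jog '[[0.0024,0.002,0,0,0,0,1],[0.0024,0.002,0,0,0,0,1],[0.0024,0.002,-0.006,0,0,0,1],[0.0024,0.002,-0.012,0,0,0,1],[0.0024,0.002,-0.016,0,0,0,1],[0.0024,0.002,-0.016,0,0,0,1],[0.0024,0.002,-0.016,0,0,0,1]]'
python3 -m jog '[[0,0,-0.003,0,0,0,1],[0,0,-0.006,0,0,0,1],[0,0,-0.008,0,0,0,1],[0,0,-0.008,0,0,0,1]]'
```

```text
time_s: 7.18
tool_pos: [0.4557, 0.0594, 0.064]
ee_rot: [0.994, -0.11, -0.001, 0.0]
force: [-1.2, -0.7, -2.6]
opening: 0.256
time_s: 7.52
tool_pos: [0.4558, 0.0595, 0.056]
ee_rot: [0.994, -0.11, -0.0, 0.0]
force: [-2.3, 0.0, -3.6]
opening: 0.257
```

```bash
python3 -m jog '[[0,0,-0.004,0,0,0,1],[0,0,-0.007,0,0,0,1],[0,0,-0.01,0,0,0,1],[0,0,-0.013,0,0,0,1],[0,0,-0.0155,0,0,0,1],[0,0,-0.017,0,0,0,1],[0,0,-0.017,0,0,0,1]]'
```

```text
time_s: 8.1
tool_pos: [0.4558, 0.0594, 0.0393]
ee_rot: [0.994, -0.11, -0.001, 0.0]
force: [-6.1, -1.1, 5.1]
opening: 0.26
```

```bash
python3 -m jog '[[0,0,0,0,0,0,0.4],[0,0,0,0,0,0,0.4],[0,0,0,0,0,0,0.4],[0,0,0,0,0,0,0.4],[0,0,0,0,0,0,0.4],[0,0,0,0,0,0,0.4],[0,0,0,0,0,0,0.4],[0,0,0.03,0,0,0,0.4],[0,0,0.07,0,0,0,0.4],[-0.03,0,0.11,0,0,0,0.4],[-0.06,0,0.15,0,0,0,0.4],[-0.06,0,0.17,0,0,0,0.4]]'; python3 snap.py w4; python3 - <<'E'
from h import *
import pickle
im=cv2.imread('pics/w4.png'); s=read_camera('side'); c=pickle.load(open('pics/w4.pkl','rb'))[0]
print('expected hole px',proj(c,[.4563,.0583,.074]))
cv2.imwrite('pics/m4.png',np.hstack([cv2.resize(im[:300],(500,268)),cv2.resize(s[225:291,225:299],(300,268),interpolation=2)]))
E
```

```text
time_s: 9.1
tool_pos: [0.3932, 0.0593, 0.2102]
ee_rot: [0.994, -0.11, -0.001, 0.0]
force: [-0.9, 0.3, -0.1]
opening: 0.6
[0.39319604 0.05934396 0.21019189] [0.46801133 0.04263152 0.3813733 ]
expected hole px [264.11649247 128.72322219]
```

View pics/m4.png

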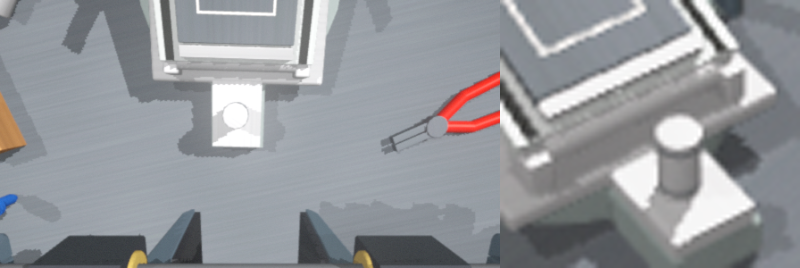

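The pin is home: its knob sits down on the tongue, and in the picture it is at the expected pixel. I take a second plate view on the way to the lug.

```bash
python3 -m jog '[[0.1,-0.144,0.035,0,0,0,0.4],[0.1,-0.144,0.035,0,0,0,0.4],[0.1,-0.144,0.035,0,0,0,0.4],[0.1,-0.144,0.035,0,0,0,0.4],[0.1,-0.144,0.035,0,0,0,0.4],[0.1,-0.144,0.035,0,0,0,0.4],[0.1,-0.144,0.035,0,0,0,0.4],[0.1,-0.144,0.035,0,0,0,0.4]]'; python3 snap.py w5
python3 -m jog '[[-0.02,-0.215,-0.05,0,0,-0.56,0.4],[-0.02,-0.215,-0.05,0,0,-0.56,0.4],[-0.02,-0.215,-0.05,0,0,-0.56,0.4],[-0.02,-0.215,-0.05,0,0,-0.56,0.4],[-0.02,-0.215,-0.05,0,0,-0.56,0.4],[-0.02,-0.215,-0.05,0,0,-0.56,0.4],[-0.02,-0.215,-0.05,0,0,-0.56,0.4],[-0.02,-0.215,-0.05,0,0,-0.56,0.4]]'; python3 snap.py w6
python3 - <<'E'
import cv2,numpy as np
cv2.imwrite('pics/m5.png',cv2.resize(np.hstack([cv2.imread(f'pics/w{i}.png')[:300] for i in (5,6)]),(800,214)))
E
```

```text
time_s: 9.87
tool_pos: [0.4953, -0.0838, 0.2436]
ee_rot: [0.994, -0.11, -0.001, -0.0]
force: [-0.6, 0.1, 1.2]
opening: 0.6
[ 0.49530845 -0.08377145  0.2435821 ] [ 0.57005437 -0.10056957  0.41476388]
time_s: 10.58
tool_pos: [0.4758, -0.2987, 0.1941]
ee_rot: [0.925, -0.38, -0.001, -0.0]
force: [-0.3, 0.6, -0.2]
opening: 0.597
[ 0.47584169 -0.298656    0.1940923 ] [ 0.53032305 -0.3524612   0.36535777]
```

View pics/m5.png

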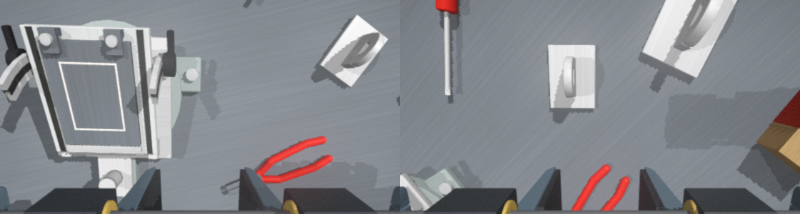

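```bash
python3 - <<'E'
from h import *
import pickle
L=lambda n:(cv2.imread(f'pics/{n}.png'),*pickle.load(open(f'pics/{n}.pkl','rb')))
def fitquad(q,off):   # fit lines to each side of contour, intersect
    ap=cv2.approxPolyDP(q,6,True)[:,0].astype(float); pts=q[:,0].astype(float); Ls=[]
    assert len(ap)==4,ap
    for i in range(4):
        a,b=ap[i],ap[(i+1)%4]; d=b-a; l=np.linalg.norm(d); d/=l; r=pts-a; u=r@d; v=r@np.array([-d[1],d[0]])
        s=pts[(u>.12*l)&(u<.88*l)&(abs(v)<4)].astype(np.float32); vx,vy,x,y=cv2.fitLine(s,cv2.DIST_HUBER,0,.01,.01).ravel(); Ls.append(np.cross([x,y,1],[x+vx,y+vy,1]))
    o=[]
    for i in range(4):
        p=np.cross(Ls[i-1],Ls[i]); o.append(p[:2]/p[2]+off)
    o=np.array(o); i=np.argmin(o.sum(1)); return np.roll(o,-i,0)
def outl(im,x,y,w,h):
    m=(im[y:y+h,x:x+w].min(2)>150).astype(np.uint8); n,l,st,_=cv2.connectedComponentsWithStats(m)
    i=1+np.argmax(st[1:,2]*st[1:,3]); qs,hr=cv2.findContours((l==i).astype(np.uint8),cv2.RETR_CCOMP,1)
    qs=sorted(qs,key=cv2.contourArea)[-2:]; return np.mean([fitquad(q,[x,y]) for q in qs],0)
i2,c2,_=L('w2'); i5,c5,_=L('w5')
A=outl(i2,225,35,105,112); B=outl(i5,75,75,108,115); print(A.round(1).tolist(),B.round(1).tolist())
r=[tri(c2,a,c5,b) for a,b in zip(A,B)]; P=np.array([p for p,_ in r]); print(P.round(4),[e for _,e in r])
# order may be ccw: TL,BL,BR,TR
c=P.mean(0); x=(P[0]+P[3]-P[1]-P[2])/2; y=(P[0]+P[1]-P[3]-P[2])/2
print('outline',c,np.linalg.norm(x),np.linalg.norm(y),'yaw',np.arctan2(x[1],x[0]),np.arctan2(-y[0],y[1]),'tilt',np.arcsin(x[2]/np.linalg.norm(x)))
im,cc,s=L('w6'); x,y,w,h=195,48,95,100
m=(im[y:y+120,x:x+w].min(2)>150).astype(np.uint8); m=cv2.morphologyEx(m,cv2.MORPH_CLOSE,np.ones((15,15))); q=max(cv2.findContours(m,0,1)[0],key=cv2.contourArea)
Q=fitquad(q,[x,y]); W=np.array([onz(cc,*p,.008) for p in Q]); print(Q.round(1).tolist(),W.mean(0),[(np.linalg.norm(W[i]-W[i-1]).round(4),np.arctan2(*(W[i]-W[i-1])[1::-1]).round(3)) for i in range(4)],'d',W.mean(0)-s['tool_pos'])
E
```

```text
[[235.9, 44.4], [276.7, 97.1], [309.6, 145.7], [279.8, 94.3]] [[82.7, 87.5], [132.0, 136.5], [173.8, 181.8], [134.7, 134.3]]
[[0.6217 0.0503 0.1039]
 [0.5764 0.0279 0.095 ]
 [0.5296 0.0082 0.0839]
 [0.5778 0.0248 0.0954]] [np.float64(5.691701473974447e-05), np.float64(2.0286515651697074e-05), np.float64(0.00031226896163159243), np.float64(0.00033601728612681406)]
outline [0.57639097 0.02779215 0.09456178] 0.05171986700807652 0.051577718896072954 yaw 0.39624084077511607 -1.1083692381445962 tilt 0.19972251378195469
[[207.2, 62.0], [210.5, 149.6], [271.6, 151.5], [273.6, 62.0]] [ 0.5578334 -0.3277302  0.008    ] [(np.float64(0.0603), np.float64(0.79)), (np.float64(0.0788), np.float64(2.349)), (np.float64(0.0591), np.float64(-2.382)), (np.float64(0.0806), np.float64(-0.809))] d [ 0.08199171 -0.0290742  -0.1860923 ]
```

Lug: centre (0.558,-0.328), yaw about -0.80. Both views agree with the given sizes. Grasp, and fix the outline corner order in the same step.

```bash
python3 -m jog '[[0.082,-0.029,-0.05,0,0,-0.016,0.4],[0.082,-0.029,-0.08,0,0,-0.016,0.4],[0.082,-0.029,-0.08,0,0,-0.016,0.4],[0.082,-0.029,-0.11,0,0,-0.016,0.4],[0.082,-0.029,-0.14,0,0,-0.016,0.4],[0.082,-0.029,-0.165,0,0,-0.016,0.4],[0.082,-0.029,-0.18,0,0,-0.016,0.4],[0.082,-0.029,-0.18,0,0,-0.016,0.4],[0.082,-0.029,-0.18,0,0,-0.016,1],[0.082,-0.029,-0.18,0,0,-0.016,1],[0.082,-0.029,-0.18,0,0,-0.016,1],[0.082,-0.029,-0.18,0,0,-0.016,1]]'
python3 -m jog '[[0,0,0,0,0,0,1],[0,0,0,0,0,0,1],[0,0,0,0,0,0,1],[0,0,0,0,0,0,1],[0,0,0,0,0,0,1],[0,0,0,0,0,0,1]]'
python3 - <<'E'
from h import *
import pickle
L=lambda n:(cv2.imread(f'pics/{n}.png'),*pickle.load(open(f'pics/{n}.pkl','rb')))
def fitquad(q,off):
    ap=cv2.approxPolyDP(q,6,True)[:,0].astype(float); pts=q[:,0].astype(float); Ls=[]
    for i in range(4):
        a,b=ap[i],ap[(i+1)%4]; d=b-a; l=np.linalg.norm(d); d/=l; r=pts-a; u=r@d; v=r@np.array([-d[1],d[0]])
        s=pts[(u>.12*l)&(u<.88*l)&(abs(v)<4)].astype(np.float32); vx,vy,x,y=cv2.fitLine(s,cv2.DIST_HUBER,0,.01,.01).ravel(); Ls.append(np.cross([x,y,1],[x+vx,y+vy,1]))
    o=np.array([(lambda p:p[:2]/p[2]+off)(np.cross(Ls[i-1],Ls[i])) for i in range(4)])
    s=o.sum(1);d=o[:,0]-o[:,1]; d-=0; k=[s.argmin(),(o[:,0]-o[:,1]).argmin(),s.argmax(),(o[:,0]-o[:,1]).argmax()]; return o[k]
def outl(im,x,y,w,h):
    m=(im[y:y+h,x:x+w].min(2)>150).astype(np.uint8); n,l,st,_=cv2.connectedComponentsWithStats(m)
    i=1+np.argmax(st[1:,2]*st[1:,3]); qs,hr=cv2.findContours((l==i).astype(np.uint8),cv2.RETR_CCOMP,1)
    qs=sorted(qs,key=cv2.contourArea)[-2:]; return np.mean([fitquad(q,[x,y]) for q in qs],0)
i2,c2,_=L('w2'); i5,c5,_=L('w5')
A=outl(i2,225,35,105,112); B=outl(i5,75,75,108,115); print(A.round(1).tolist(),B.round(1).tolist())
r=[tri(c2,a,c5,b) for a,b in zip(A,B)]; P=np.array([p for p,_ in r]); print(P.round(4),[e for _,e in r])
c=P.mean(0); x=(P[0]+P[3]-P[1]-P[2])/2; y=(P[0]+P[1]-P[3]-P[2])/2
print('outline',c,np.linalg.norm(x),np.linalg.norm(y),'yaw',np.arctan2(x[1],x[0]),np.arctan2(-y[0],y[1]),'tilt',np.arcsin(x[2]/np.linalg.norm(x)))
E
```

```text
time_s: 11.63
tool_pos: [0.559, -0.3289, 0.0161]
ee_rot: [0.922, -0.388, 0.001, 0.0]
force: [0.1, 0.7, -0.3]
opening: 0.338
time_s: 12.13
tool_pos: [0.5583, -0.3286, 0.0148]
ee_rot: [0.922, -0.388, 0.0, 0.0]
force: [-1.4, 1.7, 6.2]
opening: 0.109
[[235.9, 44.4], [240.1, 144.8], [309.6, 145.7], [316.3, 46.7]] [[82.7, 87.5], [105.5, 180.9], [173.8, 181.8], [161.2, 89.9]]
[[ 0.6217  0.0503  0.1039]
 [ 0.5441  0.0688  0.0842]
 [ 0.5296  0.0082  0.0839]
 [ 0.6061 -0.0109  0.1047]] [np.float64(5.691701473974447e-05), np.float64(0.00020394219388359227), np.float64(0.00031226896163159243), np.float64(8.85794697023157e-05)]
outline [0.57537834 0.02910856 0.09416446] 0.08185511347655941 0.06276911679135179 yaw -0.23918572064899635 -0.24201384925007072 tilt 0.2507799922350998
```

Outline centre (0.575,0.029,0.094), tilt about 0.25, yaw -0.24. The lug is gripped (opening 10 mm). Lift, yaw and carry it to the plate.

```bash
python3 -m jog '[[0,0,0.03,0,0,0,1],[0,0,0.06,0,0,0,1],[0,0,0.1,0,0,0,1],[0,0,0.14,0,0,0.1,1],[0,0,0.18,0,0,0.2,1],[0,0.02,0.2,0,0,0.3,1],[0,0.06,0.21,0,0,0.4,1],[0,0.1,0.21,0,0,0.5,1],[0,0.14,0.21,0,0,0.557,1],[0,0.18,0.21,0,0,0.557,1],[0,0.22,0.21,0,0,0.557,1],[0,0.22,0.21,0,0,0.557,1]]'
python3 -m jog '[[0,0.03,0,0,0,0,1],[0,0.065,0,0,0,0,1],[0,0.1,0,-0.03,-0.12,0,1],[-0.005,0.136,0,-0.06,-0.244,0,1],[-0.005,0.136,0,-0.06,-0.244,0,1],[-0.005,0.136,0,-0.06,-0.244,0,1],[-0.005,0.136,0,-0.06,-0.244,0,1],[-0.005,0.136,0,-0.06,-0.244,0,1],[-0.005,0.136,0,-0.06,-0.244,0,1]]'
python3 - <<'E'
from h import *
s=robot.read_state();Rm=R.from_quat(s['ee_rot']).as_matrix();n=-Rm[:,2]
print(s['tool_pos'],'tilt',np.arccos(n[2]),'xaxis',Rm[:,0],'yawx',np.arctan2(Rm[1,0],Rm[0,0]),'ydir',Rm[:,1],s['force'],s['moment'],s['q'])
print('target',np.array([.57538,.02911,.09416])+.0148*n,'n',n)
E
```

```text
time_s: 13.13
tool_pos: [0.5571, -0.1032, 0.2238]
ee_rot: [0.993, -0.118, -0.001, -0.001]
force: [0.3, -1.1, -3.5]
opening: 0.107
time_s: 13.88
tool_pos: [0.5538, 0.0264, 0.2245]
ee_rot: [0.985, -0.119, 0.124, 0.015]
force: [0.0, 0.6, -3.6]
opening: 0.113
[0.55376403 0.02644437 0.22450108] tilt 0.25070115395337284 xaxis [ 0.94082031 -0.23089442  0.24808249] yawx -0.2406617458812458 ydir [-2.38498884e-01 -9.71142575e-01  6.17508861e-04] [ 1.63797258e-04  5.69089686e-01 -3.55488272e+00] [ 0.07097002  0.29410403 -0.02295405] [ 0.03920796  0.04010823  2.14858079 -0.10571412  0.71451751  1.92234416]
target [0.57181644 0.02999428 0.10849733] n [-0.24078089  0.05974836  0.96873872]
```

```bash
python3 -m jog '[[0.013,0.005,-0.03,0,0,0,1],[0.013,0.005,-0.06,0,0,0,1],[0.013,0.005,-0.08,0,0,0,1],[0.013,0.005,-0.09,0,0,0,1],[0.013,0.005,-0.097,0,0,0,1],[0.013,0.005,-0.097,0,0,0,1],[0.013,0.005,-0.097,0,0,0,1]]'; python3 snap.py w7
python3 - <<'E'
import sys
from h import *
s=read_camera('side'); w=cv2.imread('pics/w7.png')
cv2.imwrite('pics/m6.png',np.hstack([cv2.resize(s[165:280,175:305],(520,460),interpolation=2),cv2.resize(w[120:420,150:410],(280,323),interpolation=2)[:323].copy() if 0 else cv2.copyMakeBorder(cv2.resize(w,(280,210)),0,250,0,0,0)]))
E
```

```text
time_s: 14.47
tool_pos: [0.5669, 0.0322, 0.1282]
ee_rot: [0.985, -0.119, 0.125, 0.015]
force: [1.0, -0.6, -3.7]
opening: 0.107
[0.56689528 0.03215069 0.12823867] [0.59736526 0.02468432 0.31315088]
```

View pics/m6.png

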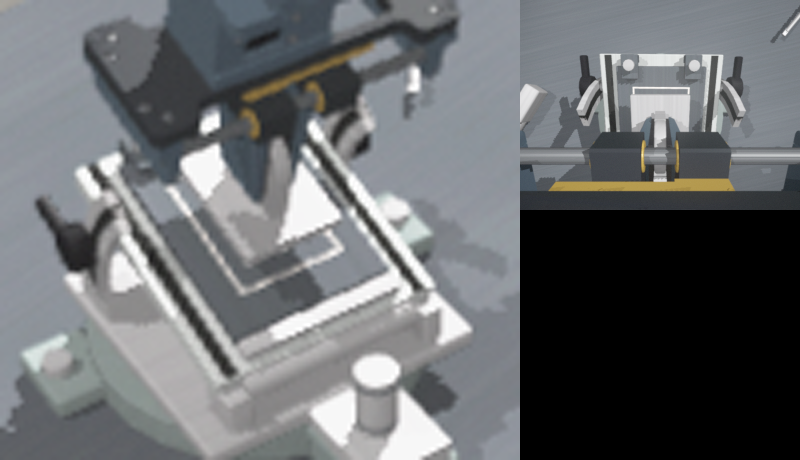

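The lug hovers about 20 mm above the outline, parallel to the plate and centred. I lower it along the normal.

```bash
python3 -m jog '[[0.001,-0.001,-0.004,0,0,0,1],[0.002,-0.0015,-0.008,0,0,0,1],[0.003,-0.002,-0.012,0,0,0,1],[0.004,-0.002,-0.0155,0,0,0,1],[0.004,-0.002,-0.0155,0,0,0,1],[0.004,-0.002,-0.0155,0,0,0,1]]'
python3 -m jog '[[0.0002,0,-0.001,0,0,0,1],[0.0005,0,-0.002,0,0,0,1],[0.0005,0,-0.002,0,0,0,1],[0.0005,0,-0.002,0,0,0,1]]'; python3 -c "
from h import *
s=robot.read_state();print(s['force'],s['moment'])"
```

```text
time_s: 15.07
tool_pos: [0.5701, 0.0305, 0.1116]
ee_rot: [0.985, -0.118, 0.124, 0.015]
force: [-0.6, -0.2, -4.1]
opening: 0.111
time_s: 15.4
tool_pos: [0.5708, 0.0305, 0.11]
ee_rot: [0.985, -0.118, 0.124, 0.015]
force: [0.5, -0.5, -4.5]
opening: 0.109
[ 0.51183726 -0.47068506 -4.53939657] [0.11498799 0.27945645 0.02508526]
```

```bash
python3 -m jog '[[0.0002,0,-0.0007,0,0,0,1],[0.0004,0,-0.0015,0,0,0,1],[0.0004,0,-0.0015,0,0,0,1],[0.0004,0,-0.0015,0,0,0,1]]';python3 -c "
from h import *
s=robot.read_state();print(s['force'],s['moment'])"; python3 -m jog '[[0.0002,0,-0.0007,0,0,0,1],[0.0003,0,-0.001,0,0,0,1],[0.0003,0,-0.001,0,0,0,1],[0.0003,0,-0.001,0,0,0,1]]'; python3 -c "
from h import *
s=robot.read_state();print(s['force'],s['moment'])"
```

```text
time_s: 15.73
tool_pos: [0.5711, 0.0305, 0.1085]
ee_rot: [0.985, -0.118, 0.124, 0.015]
force: [0.4, -0.7, -4.5]
opening: 0.107
[ 0.44790541 -0.74769278 -4.46007132] [ 0.15491002  0.30591221 -0.02724484]
time_s: 16.07
tool_pos: [0.5713, 0.0305, 0.108]
ee_rot: [0.985, -0.118, 0.124, 0.015]
force: [-10.8, 1.6, 11.8]
opening: 0.109
[-10.81776962   1.61713191  11.76314287] [-0.13257556  0.98890257 -0.11429382]
```

Contact, with normal force about 18 N plus some tangential force. I look for flushness before pressing on.

```bash
python3 -c "
from h import *
s=read_camera('side'); cv2.imwrite('pics/m7.png',cv2.resize(s[185:260,195:280],(800,706),interpolation=2)[:600])
S=cam('side'); st=robot.read_state(); print(st['tool_pos'],st['force'],st['moment'])"
```

```text
[0.57124854 0.03050058 0.10801809] [-9.92589421  0.81549365 11.50100369] [-0.06273943  1.01207348 -0.13317725]
```

View pics/m7.png

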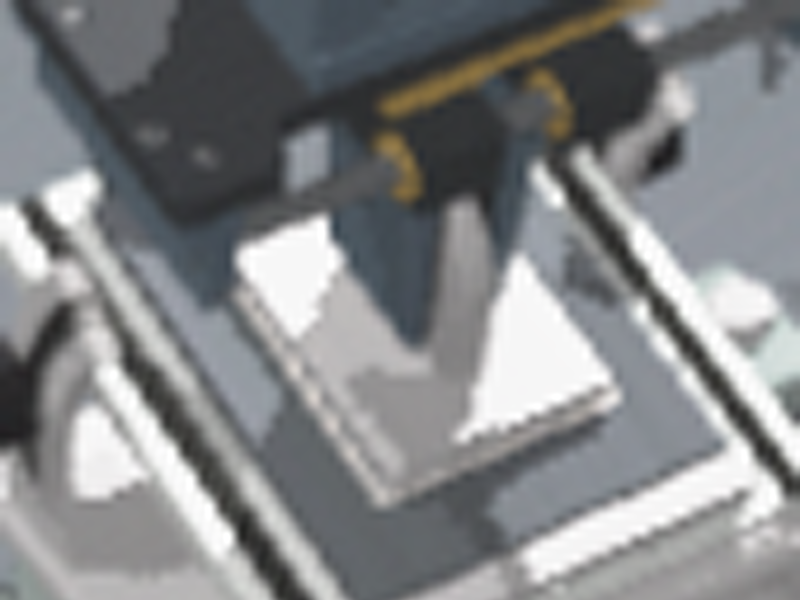

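```bash
cat > f.py <<'E'
from h import *
st=robot.read_state();Rm=R.from_quat(st['ee_rot']).as_matrix();F=np.array(st['force'])-[.4,-.6,-4.5];M=np.array(st['moment'])-[.15,.3,0]
yv=-Rm[:,1];n=-Rm[:,2];x=Rm[:,0]
print('t',st['time_s'],'pos',np.array(st['tool_pos']).round(4),'tilt',np.arccos(n[2]).round(4),'yaw',np.arctan2(x[1],x[0]).round(4),'F x,y,n',(F@np.c_[x,yv,n]).round(1),'M',(M@np.c_[x,yv,n]).round(2))
E
python3 f.py; python3 -m jog '[[0,0,0,-0.003,-0.0117,0,1],[0,0,0,-0.003,-0.0117,0,1],[0,0,0,-0.003,-0.0117,0,1],[0,0,0,-0.003,-0.0117,0,1]]' >/dev/null; python3 f.py
python3 -m jog '[[0,0,0,0.006,0.0234,0,1],[0,0,0,0.006,0.0234,0,1],[0,0,0,0.006,0.0234,0,1],[0,0,0,0.006,0.0234,0,1]]' >/dev/null; python3 f.py
```

```text
t 16.1167 pos [0.5712 0.0305 0.108 ] tilt 0.2511 yaw -0.2392 F x,y,n [-6.1 -1.1 18.1] M [-0.4   0.64 -0.04]
t 16.45 pos [0.5714 0.0305 0.1076] tilt 0.2632 yaw -0.2391 F x,y,n [-2.5 -0.5 10.3] M [-0.33  0.18 -0.03]
t 16.7833 pos [0.5716 0.0306 0.1079] tilt 0.2394 yaw -0.2393 F x,y,n [-5.6  1.3 16.4] M [-0.26  0.35 -0.04]
```

```bash
python3 -m jog '[[0,0,0,-0.003,-0.0107,0,1],[0,0,0,-0.003,-0.0107,0,1],[0,0,0,-0.003,-0.0107,0,1]]' >/dev/null; python3 f.py
python3 -m jog '[[0.0001,0,-0.0004,0,0,0,1],[0.0001,0,-0.0004,0,0,0,1],[0.0001,0,-0.0004,0,0,0,1],[0.0001,0,-0.0004,0,0,0,1]]' >/dev/null; python3 f.py
```

```text
t 17.0333 pos [0.5715 0.0305 0.1076] tilt 0.2505 yaw -0.239 F x,y,n [-0.9  0.2  6.4] M [-0.19 -0.05 -0.02]
t 17.3667 pos [0.5715 0.0305 0.1074] tilt 0.2501 yaw -0.2391 F x,y,n [-5.  -0.5 15.3] M [-0.44  0.24  0.01]
```

```bash
python3 -m jog '[[0,0,-0.0003,0,0,0,1],[-0.0002,0,-0.0006,0,0,0,1],[-0.0002,0,-0.0006,0,0,0,1],[-0.0002,0,-0.0006,0,0,0,1],[-0.0002,0,-0.0006,0,0,0,1],[-0.0002,0,-0.0006,0,0,0,1]]' >/dev/null; python3 f.py; python3 snap.py w8; python3 - <<'E'
from h import *
s=read_camera('side'); w=cv2.imread('pics/w8.png')
cv2.imwrite('pics/m8.png',np.hstack([cv2.resize(s[185:260,195:275],(400,375),interpolation=2),cv2.resize(w[130:280,200:360],(400,375),interpolation=2)]))
E
python3 f.py
```

```text
t 17.8667 pos [0.5715 0.0305 0.1073] tilt 0.2506 yaw -0.239 F x,y,n [-6.4 -1.7 26.1] M [-0.71  0.58  0.01]
[0.57151249 0.03051529 0.10731789] [0.60227535 0.0230902  0.29219216]
t 17.9667 pos [0.5715 0.0305 0.1073] tilt 0.2506 yaw -0.239 F x,y,n [-5.9 -1.6 26.7] M [-0.7   0.63  0.03]
```

View pics/m8.png

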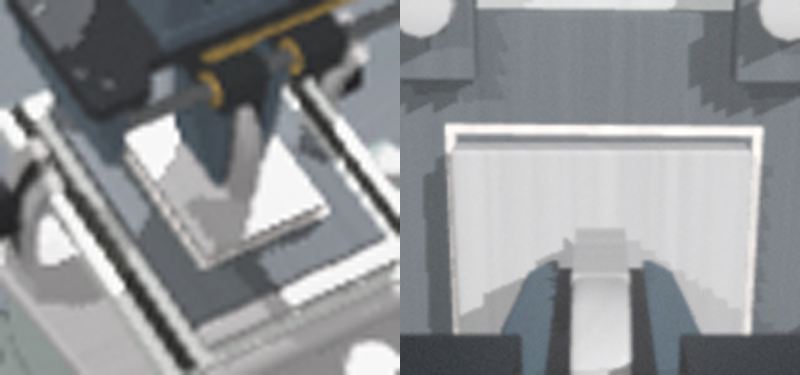

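The foot is inside the outline with even side margins. The force pattern hints at upslope-edge loading, so I probe a little more tilt for flushness.

```bash
for i in 1 2 3; do python3 -m jog '[[0,0,0,-0.0024,-0.0097,0,1],[0,0,0,-0.0024,-0.0097,0,1],[0,0,0,-0.0024,-0.0097,0,1],[0,0,0,-0.0024,-0.0097,0,1]]' >/dev/null; python3 f.py; done
```

```text
t 18.3 pos [0.5718 0.0305 0.1073] tilt 0.261 yaw -0.2391 F x,y,n [-2.5 -0.7 21. ] M [-0.71  0.56 -0.02]
t 18.6333 pos [0.5721 0.0304 0.1073] tilt 0.2713 yaw -0.2391 F x,y,n [ 0.6 -1.3 16.3] M [-0.67  0.38  0.05]
t 18.9667 pos [0.5722 0.0304 0.1074] tilt 0.2817 yaw -0.239 F x,y,n [ 1.7 -1.8 16.5] M [-0.71  0.08  0.07]
```

```bash
python3 -m jog '[[0,0,0,0.0042,0.017,0,1],[0,0,0,0.0042,0.017,0,1],[0,0,0,0.0042,0.017,0,1]]' >/dev/null; python3 f.py; for i in 1 2; do python3 -m jog '[[0,0,0,-0.0094,0.0023,-0.0025,1],[0,0,0,-0.0094,0.0023,-0.0025,1],[0,0,0,-0.0094,0.0023,-0.0025,1],[0,0,0,-0.0094,0.0023,-0.0025,1]]' >/dev/null; python3 f.py; done
```

```text
t 19.2167 pos [0.5721 0.0305 0.1073] tilt 0.2639 yaw -0.2391 F x,y,n [-2.5 -2.  18.5] M [-0.59 -0.25 -0.04]
t 19.55 pos [0.5721 0.0305 0.1074] tilt 0.2644 yaw -0.2392 F x,y,n [-2.  -2.4 19.1] M [-0.1  -0.17 -0.01]
t 19.8833 pos [0.5721 0.0306 0.1075] tilt 0.265 yaw -0.2391 F x,y,n [-4.1 -1.9 22.8] M [ 0.18  0.2  -0.  ]
```

```bash
python3 -m jog '[[0,0,0,0.0113,-0.0028,0.003,1],[0,0,0,0.0113,-0.0028,0.003,1],[0,0,0,0.0113,-0.0028,0.003,1],[0,0,0,0.0113,-0.0028,0.003,1],[0,0,0,0.0113,-0.0028,0.003,1],[0,0,0,0.0113,-0.0028,0.003,1]]'; python3 f.py; python3 snap.py w9; python3 - <<'E'
from h import *
s=read_camera('side'); w=cv2.imread('pics/w9.png')
cv2.imwrite('pics/m9.png',np.hstack([cv2.resize(s[170:290,190:310],(400,400),interpolation=2),cv2.resize(w[130:280,205:355],(400,400),interpolation=2)]))
E
python3 f.py
```

```text
time_s: 20.38
tool_pos: [0.5721, 0.0305, 0.1073]
ee_rot: [0.984, -0.119, 0.13, 0.02]
force: [-5.6, 0.1, 11.6]
opening: 0.111
t 20.3833 pos [0.5721 0.0305 0.1073] tilt 0.2643 yaw -0.2393 F x,y,n [-1.5 -0.9 17.1] M [ 0.02 -0.19 -0.06]
[0.57207411 0.03051946 0.10726626] [0.60068482 0.02491981 0.29255205]
t 20.4833 pos [0.5721 0.0305 0.1073] tilt 0.2643 yaw -0.2392 F x,y,n [-1.4 -1.3 17. ] M [ 0.03 -0.2   0.  ]
```

View pics/m9.png

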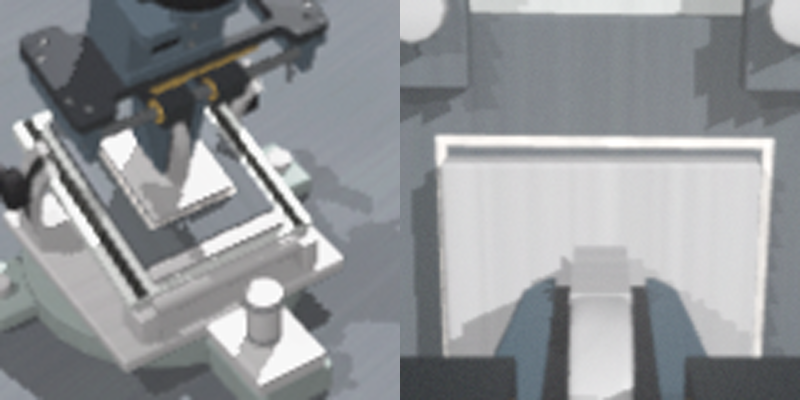

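The foot is flush inside the outline, the normal force is 17 N with moments near zero, and the pin is still home. I hand in.

```bash
python3 -c "
from cell import robot
print(robot.close_job())"
```

```text
the job is handed in; nothing more can be done
None
```

I handed the job in at about 20.5 s, with the lug still gripped and pressed on the plate. The hand-in gives no verdict.

- **Pin:** I took the steel pin from the block, not the blue one, lowered it through the tongue and base until the shoulder touched, and let go. In the pictures right after release and at the end, the knob sits down on the tongue.
- **Lug:** I gripped the smaller lug by its eye, turned it to the plate's direction and tilted it to the slope. I then set it down and adjusted tilt and roll until the contact moments were near zero.
- **Last checks:** Normal force was 17 N, the grip opening matched the 10 mm eye, and the foot lay inside the chalk lines with nearly even side gaps. It sat about 1–2 mm low on the slope.
- **Not fully agreeing:** Three estimates of the plate's tilt differed: 0.234 rad from the fixed cameras, 0.251 rad from the wrist camera, and about 0.264 rad from the contact forces, which is what I used. I could not measure flushness directly. It rests on those forces and the pictures.
- **Not measured:** I did not measure whether the plate shifted or the other tools moved. The pressing force stayed under about 27 N, below the roughly 50 N at which the plate slips. I saw no sign of contact with the screwdriver, hammer or pliers.

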